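Nip a freshly plated book in the ratchet press

TASK

Two small book presses stand on the signing table; one holds a paperback, the other is empty. On the press that holds the book, first flip the ratchet's little thumb lever fully over to its other side (from loosen to tighten), then swing the ratchet handle clockwise as seen from above, so that the screw tightens by an eighth of a turn or rather more. Then let go, and leave the empty press's handle where it is.

Things in the scene. Friction and masses are not known exactly. Their poses are not given: they have to be found in the camera images.
- press_lever_tip (a point): Centre of the upright steel tab ending the thumb lever of the press with the book: 16 mm along the lever, 7 thick, 20 tall (10 above this point). The lever lies on top of the ratchet head, a dark disc 60 mm across whose top is 13 mm below this point, and points away from the handle, tab beyond the rim. x: along the lever, from its upright pivot (at x = -40 mm) out to the tab; z up.
- press_lever (a joint): Angle of that thumb lever, rad, growing counterclockwise from above (tab pushed sideways, to its frame's +y): 0 loosen, 1.0 tighten, both are stops; starts near 0. Under 2 N at the tab moves it; it stays where left. At tighten the handle turns the screw when swung clockwise and runs free the other way; at loosen the reverse.
- press_knob (a point): Centre of the upright black grip ending the ratchet handle of the press with the book: round, 24 mm across, 45 tall (23 above this point), fixed to the handle, a level bar 16 mm wide with its top 24 mm below this point. z up; x along the handle to the screw's upright axis, at x = +150 mm. It starts pointing roughly at the robot, swings 1.2 rad clockwise to a stop (about 5 N), stays where left.
- press_screw (a joint): Angle of that press's screw, rad: 0 at the start, growing as it tightens (clockwise from above). The ratchet may take 0.1 rad of handle motion to catch. The press: grey bed 190 x 170 mm, two columns, a bridge, a steel pressing plate, the ratchet on top (head's top 124 mm above the table); the 175 x 115 mm paperback shows at both ends of the plate.
- spare_knob (a point): The same point on the handle of the empty press, which is alike but has no book under its raised plate. Not to be moved.

How it is judged:
On the way, in this order (a step that is already met when the one before it is completed fails the run):
1. the thumb lever is flipped over to tighten before the screw is turned (value of joint press_lever above 0.75 rad and value of joint press_screw below 0.2 rad), for 0.1 s.
2. the screw is tightened by the ratchet handle (value of joint press_screw above 0.65 rad), for 0.1 s.
At the end, for the whole second after the job is handed in: The thumb lever of the press with the book stands at tighten (beyond 0.75 of its 1.0 rad), its screw has been tightened by at least 0.65 rad and is at rest, and the empty press's handle is within 30 mm of where it was (value of joint press_lever above 0.75 rad and value of joint press_screw above 0.65 rad and velocity of joint press_screw below 0.1 rad/s and distance of spare_knob from where it was at the start of the episode below 0.03 m); the robot touches nothing.
It fails at once if the empty press's handle is moved (distance of spare_knob from where it was at the start of the episode above 0.03 m).
It also fails if it takes over 48 s, if anything falls off the work surface, if the arm or the gripper's body presses on something with over 40 N, if the wrist force passes 120 N, or if a joint passes its speed limit or range.

ROBOT

A 7-joint arm with a two-finger parallel gripper is mounted at the origin on the work surface. World frame = base frame: x ahead of the robot, y to its left, z up, the work surface at z = 0. Lengths are in m, angles in rad, forces in N, time in s.
With the tool pointing down it reaches from about 0.425 to 0.875 m from the base axis. Payload 4.7 kg.
Tool frame: the origin (TCP) lies midway between the tips of the shut fingers; the grasp point (between the pads) lies 19 mm behind it; z points along the fingers, x is the direction in which the jaws open and shut, and the axes are right-handed (so a half turn about z gives the same grasp; the last joint's range is limited). The gripper opens to 87 mm and grips with 3 to 60 N. Pads are 19 mm wide; open, the fingers measure 117 mm over their backs; the gripper's body (75 mm by 190 mm) begins 51 mm behind the grasp point.
Start: joints at [1.221, 0.321, -0.07, 1.45, 0.023, 1.371, -0.057], TCP at [0.231, -0.607, 0.223] pointing down, gripper open.
Joint ranges: [-2.86, 2.86], [-0.3, 2.09], [-1.38, 1.24], [0.06, 2.45], [-1.56, 4.7], [0.09, 2.05], [-2.69, 2.69]. Speed limits (rad/s): [2.57, 2.57, 3.14, 3.14, 3.14, 3.14, 3.14].

INTERFACE

Orientations are given as a rotation vector (axis times angle).
In Python, from bench import get_state, eyes, ticket gives the robot as it stands.
- The arm moves only by the tool carry_out, never from a script. Its argument "motion" is a list of rows, each a list of 2 entries, a list of its own where there are three numbers: the shift along the world's x, y, z in m, then the turn about the world's z in rad. A call has 1 to 20 rows; each row is the pose to reach, as a shift and turn from the pose commanded when the call began; what a row does not reach only later rows make up. A row lasts 1/10 s, in which the tool goes at most 50 mm and 8.59 degrees, less where a joint would pass 70% of its speed; a pose out of reach is approached as far as the arm can. A call with a gripper value outside its range is refused whole. "grip" is the gripper command: -1 is fully open, 1 is shut, values between are in proportion, set as the call begins (left out, the last holds). The fingers move at their own pace and stop on an object; "squeeze" is the grip in N (left out, the last holds). Time passes only in rows, so rows that repeat a pose let the fingers close. It gives the time, the measured TCP pose, the force and the opening at its end, in the units of the state.
- get_state(): the state, without advancing time (a new reading comes with each control period).
- eyes.get_image(name): name is "scene" or "top" or "wrist"; returns a dict with "pixels" (420x560x3 uint8, blue, green, red), "mtx" (3x3 intrinsics, pixels), "dist_coeffs" ([k1, k2, p1, p2, k3] as OpenCV has them; the pictures are not rectified), "extrinsics" (4x4, takes a point from camera to world coordinates). Camera axes: x right, y down, z forward; pixel columns grow to the right and rows downward; lengths in m; the calibration is good to about 2 mm. A picture is of the moment at which its call begins. There is no depth.
- ticket.close_job(): hands the job in, once; it reports no verdict.
The state is a dict: "time": time; "joint_positions": joint angles; "qd": joint speeds; "joint_torque": joint torques, N m; "position": TCP position; "tool_rot": TCP orientation; "ft_force": force on the tool from outside, world axes, zero at the start; "torque": the same for the moment, N m; "grip_width": opening from 0.0 (shut) to 1.0 (fully open).
Only numpy, scipy, OpenCV 4.12 (cv2) and the standard library are available. Lean on these libraries where they do the work, as an engineer would, in place of code of your own. Each camera call takes 0.05 s, during which the arm holds its last target. There are 200 camera calls.

## Working session

There is one attempt and no reset: what is moved stays moved. The work goes in short steps, Python scripts to look and compute and a tool call to move; the robot and the scene stay as the last step left them, time stands still between calls to the robot, and variables do not carry over. Pictures are saved under pics/ and viewed, about 8 in all and at most 12, crops included, and the job is handed in when it is done.

Besides the shell and the picture viewer there is one more tool, called after ">>>" by a JSON object that holds its "name" and its "arguments", one argument or row to a line. carry_out: Moves the arm, as the interface text tells. Its arguments: {"type":"object","properties":{"motion":{"type":"array","items":{"type":"array"}},"grip":{"type":"number"},"squeeze":{"type":"number"}},"required":["motion"]}

```bash
mkdir -p pics; cat > h.py <<'E'
import numpy as np, cv2
from bench import get_state, eyes, ticket
def ray(im,u,v):
    p=cv2.undistortPoints(np.array([[[u,v]]],float),im["mtx"],im["dist_coeffs"])[0,0] if True else 0
    T=np.array(im["extrinsics"]); d=T[:3,:3]@np.array([p[0],p[1],1]); return T[:3,3],d/np.linalg.norm(d)
def onz(im,u,v,z):
    o,d=ray(im,u,v); return o+d*(z-o[2])/d[2]
def get(n):
    im=eyes.get_image(n)
    for k in("mtx","dist_coeffs","extrinsics"): im[k]=np.array(im[k],float)
    return im
def proj(im,P):
    T=np.linalg.inv(im["extrinsics"]); return cv2.projectPoints(np.array(P,float).reshape(-1,3),cv2.Rodrigues(T[:3,:3])[0],T[:3,3],im["mtx"],im["dist_coeffs"])[0][:,0]
E
python3 - <<'E'
from h import *
for n in("scene","top"):
    im=get(n); cv2.imwrite(f"pics/{n}0.png",im["pixels"]); print(n,im["extrinsics"].round(3).tolist(),im["mtx"][0,0])
s=get_state();print(s)
E
```

```text
scene [[-0.043, 0.743, -0.668, 1.297], [0.999, 0.044, -0.015, -0.049], [0.019, -0.668, -0.744, 1.006], [0.0, 0.0, 0.0, 1.0]] 530.8997936875807
top [[-0.015, -0.99, 0.14, 0.402], [-1.0, 0.014, -0.011, -0.052], [0.009, -0.14, -0.99, 1.086], [0.0, 0.0, 0.0, 1.0]] 526.7449191221499
{'time': 0.1, 'joint_positions': array([ 1.22109857,  0.32176744, -0.07011695,  1.45154866,  0.02258576,
        1.37075456, -0.056886  ]), 'qd': array([ 8.17989021e-04, -2.60193302e-03, -8.61694256e-04, -1.75642160e-03,
       -8.05869461e-05,  1.14827863e-03, -4.45544654e-04]), 'joint_torque': array([ 3.62152678e-04, -4.92571843e+01, -4.05646591e-01, -3.13397813e+01,
       -6.43079868e-02,  3.95189342e-02,  1.02325166e-04]), 'position': array([ 0.23109566, -0.60701932,  0.22156123]), 'tool_rot': array([-2.58596187e+00,  1.78233544e+00,  2.24328070e-03]), 'ft_force': array([-0.04694751,  0.41879139, -0.36775409]), 'torque': array([-0.00338546,  0.01862675, -0.00512919]), 'grip_width': 1.001598237187992}
```

View pics/scene0.png

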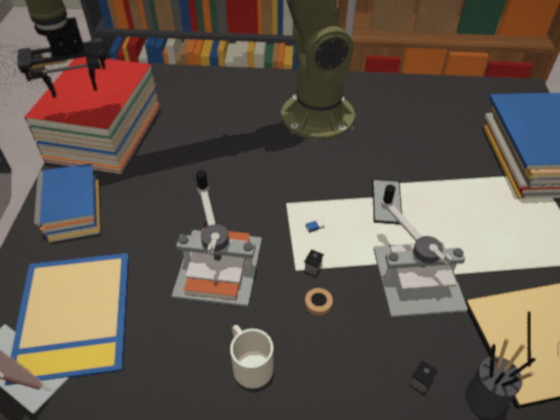

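View pics/top0.png

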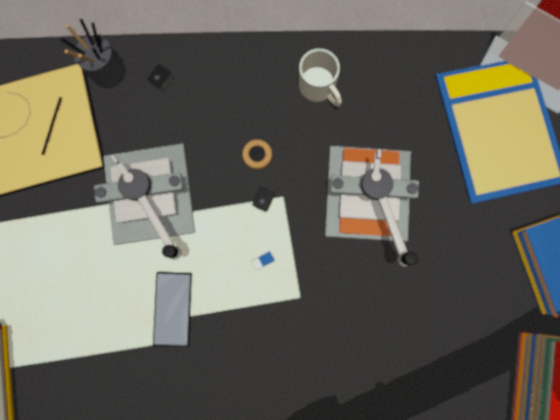

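The press with the book is on the right in the top view: head at about (377,185), tab at about (378,155), knob at about (410,258). The empty one is on the left, with its head at about (134,184). I'll zoom in on the book press in both views.

```bash
python3 - <<'E'
import cv2,numpy as np
a=cv2.imread("pics/top0.png")[140:270,320:430]; b=cv2.imread("pics/scene0.png")[165:305,165:270]
a=cv2.resize(a,None,fx=4,fy=4,interpolation=cv2.INTER_CUBIC); b=cv2.resize(b,None,fx=3.5,fy=3.5,interpolation=cv2.INTER_CUBIC)
H=max(a.shape[0],b.shape[0]); f=lambda x:np.vstack([x,np.zeros((H-x.shape[0],x.shape[1],3),np.uint8)])
c=np.hstack([f(a),f(b)]);c=np.clip(c*1.4,0,255).astype(np.uint8);print(c.shape,a.shape);cv2.imwrite("pics/crop.png",c[:,:800])
E
```

```text
(520, 808, 3) (520, 440, 3)
```

View pics/crop.png

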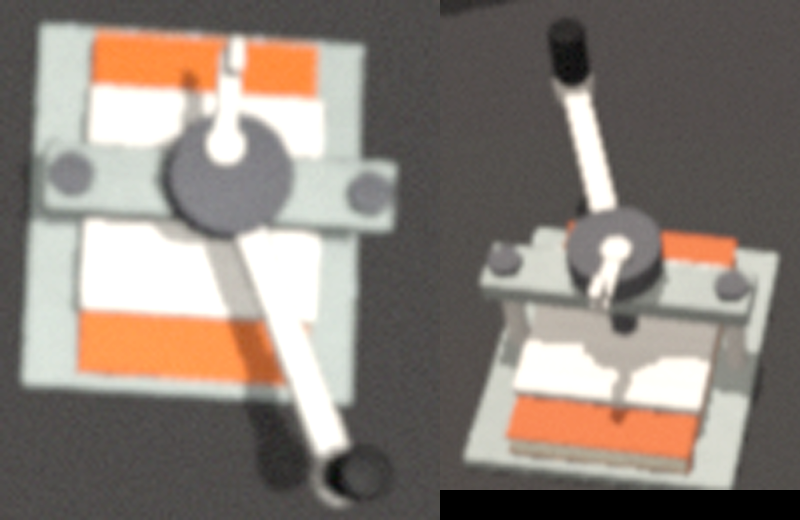

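```bash
python3 - <<'E'
from h import *
t=get("top"); s=get("scene")
def tri(p,q):
    o1,d1=ray(t,*p);o2,d2=ray(s,*q)
    k=np.linalg.lstsq(np.c_[d1,-d2],o2-o1,rcond=None)[0]; a=o1+k[0]*d1;b=o2+k[1]*d2; return (a+b)/2,np.linalg.norm(a-b)
T=lambda x,y:(x/4+320-.4,y/4+140-.4); S=lambda x,y:((x-440)/3.5+165-.4,y/3.5+165-.4)
for n,p,q,z in [("head",T(229,175),S(614,237),.124),("pivot",T(225,147),S(615,245),.134),("tabtop",T(237,50),S(603,280),.147),("knobtop",T(367,473),S(567,28),.16)]:
    print(n,tri(p,q),onz(t,*p,z),onz(s,*q,z))
E
```

```text
head (array([ 0.5796222 , -0.22406232,  0.12519321]), np.float64(0.0014785776213443493)) [ 0.57980362 -0.22352463  0.124     ] [ 0.5785579 -0.2250534  0.124    ]
pivot (array([ 0.59151364, -0.22133586,  0.1322192 ]), np.float64(0.0012197693306385442)) [ 0.59112574 -0.220401    0.134     ] [ 0.59287481 -0.2216058   0.134     ]
tabtop (array([ 0.63279985, -0.22319774,  0.15083914]), np.float64(0.00304683702924662)) [ 0.63384238 -0.22545729  0.147     ] [ 0.63001693 -0.22241697  0.147     ]
knobtop (array([ 0.43868904, -0.27186428,  0.1639788 ]), np.float64(0.000987931756254932)) [ 0.43886442 -0.27332427  0.16      ] [ 0.43474311 -0.27240206  0.16      ]
```

Triangulated points agree with the sizes given: head at (0.579, -0.224, 0.125), pivot about (0.592, -0.221), tab about (0.632, -0.2235), knob top about (0.439, -0.272, 0.164). The pivot-to-tab distance is 40 mm and the handle is 148 mm long. I'll shut the fingers and move to the -y side of the tab, staying above it.

>>> {"name": "carry_out", "arguments": {
  "motion": [
    [[0,0,0.04],0],
    [[0.035,0.03,0.05],0],
    [[0.07,0.06,0.05],0],
    [[0.105,0.091,0.05],0],
    [[0.14,0.121,0.05],0],
    [[0.175,0.151,0.05],0],
    [[0.21,0.182,0.05],0],
    [[0.245,0.212,0.05],0],
    [[0.28,0.242,0.05],0],
    [[0.315,0.272,0.05],0],
    [[0.35,0.303,0.05],0],
    [[0.38,0.33,0.04],0],
    [[0.399,0.343,0.02],0],
    [[0.399,0.343,-0.02],0],
    [[0.399,0.343,-0.02],0],
    [[0.399,0.343,-0.02],0]
  ],
  "grip": 1,
  "squeeze": 10
}}

```text
time: 1.8
position: [0.6294, -0.2652, 0.2021]
tool_rot: [2.585, -1.784, -0.003]
ft_force: [0.2, 0.5, 0.3]
grip_width: 0.003
```

```bash
python3 - <<'E'
from h import *
w=get("wrist");s=get("scene");print(w["extrinsics"].round(3).tolist())
a=w["pixels"]; b=cv2.resize(s["pixels"][140:310,140:290],None,fx=2.47,fy=2.47,interpolation=cv2.INTER_CUBIC)
c=np.zeros((420,800,3),np.uint8); c[:,:430]=a[:,65:495]; b=b[:420,:370]; c[:b.shape[0],430:430+b.shape[1]]=b; cv2.imwrite("pics/w1.png",np.clip(c*1.3,0,255).astype(np.uint8))
print(proj(w,[[.592,-.221,.134],[.632,-.2235,.147],[.579,-.224,.124],[.629,-.265,.13]]))
E
```

```text
[[0.355, -0.896, -0.266, 0.703], [-0.935, -0.34, -0.101, -0.239], [0.0, 0.285, -0.959, 0.364], [0.0, 0.0, 0.0, 1.0]]
[[192.85558148 249.10579665]
 [210.22853064 205.3488503 ]
 [194.4184788  260.02699382]
 [267.92411428 222.44227335]]
```

View pics/w1.png

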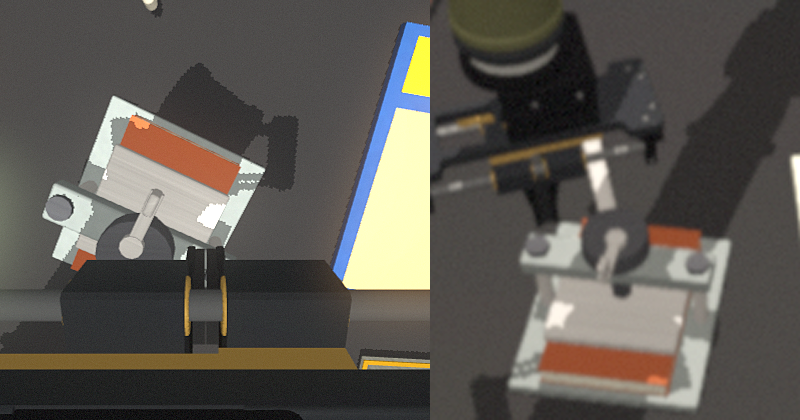

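The wrist view puts the pivot at about (196,246) and the tab at about (217,202), against predictions of (193,249) and (210,205). The tab is therefore 2–3 mm further to -y than I measured, still clear of the fingers. Next: descend, then push the tab along its arc.

>>> {"name": "carry_out", "arguments": {
  "motion": [
    [[0,0,-0.035],0],
    [[0,0,-0.069],0],
    [[0,0,-0.069],0],
    [[0,0.01,-0.069],0],
    [[0,0.02,-0.069],0],
    [[0.002,0.026,-0.069],0],
    [[0.005,0.033,-0.069],0],
    [[0.006,0.039,-0.069],0],
    [[0.006,0.046,-0.069],0],
    [[0.005,0.052,-0.069],0],
    [[0.003,0.059,-0.069],0],
    [[0.003,0.059,-0.069],0],
    [[0.003,0.059,-0.069],0]
  ]
}}

```text
time: 3.2
position: [0.6332, -0.2049, 0.1335]
tool_rot: [-2.587, 1.782, 0.001]
ft_force: [-0.1, 0.6, -0.2]
grip_width: 0.009
```

```bash
python3 - <<'E'
from h import *
print(get_state()["ft_force"])
w=get("wrist");s=get("scene");t=get("top")
a=w["pixels"]; b=cv2.resize(s["pixels"][190:290,160:260],None,fx=4,fy=4,interpolation=cv2.INTER_CUBIC)
c=np.zeros((420,800,3),np.uint8); c[:,:400]=a[:,65:465]; c[:400,400:]=b; cv2.imwrite("pics/w2.png",np.clip(c*1.3,0,255).astype(np.uint8))
E
```

```text
[-0.11308568  0.58778627 -0.23209642]
```

View pics/w2.png

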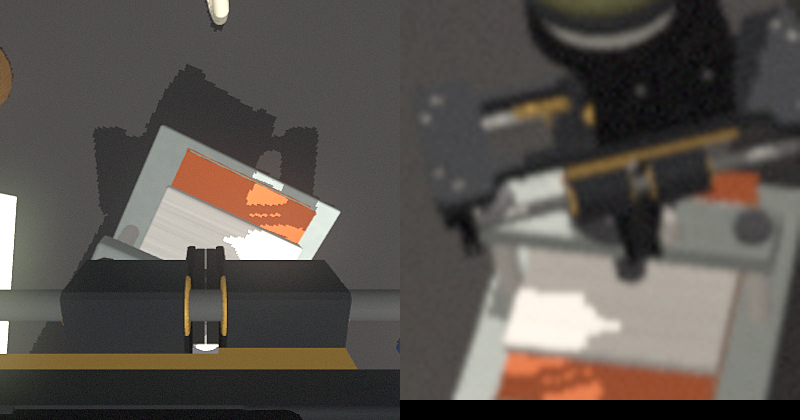

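The view is blocked and the force is near zero, so I'll back off, rise and look from the earlier viewing pose.

>>> {"name": "carry_out", "arguments": {
  "motion": [
    [[0.002,-0.01,0],0],
    [[0.002,-0.01,0.04],0],
    [[0,-0.03,0.069],0],
    [[-0.003,-0.06,0.069],0],
    [[-0.003,-0.06,0.069],0],
    [[-0.003,-0.06,0.069],0]
  ]
}}

```text
time: 3.95
position: [0.6296, -0.2675, 0.202]
tool_rot: [2.583, -1.787, -0.001]
ft_force: [0.3, -0.2, 0.2]
grip_width: 0.006
```

```bash
python3 - <<'E'
from h import *
w=get("wrist");s=get("scene")
a=cv2.resize(w["pixels"][130:270,140:280],None,fx=2.85,fy=2.85,interpolation=cv2.INTER_CUBIC); b=cv2.resize(s["pixels"][160:300,160:300],None,fx=2.85,fy=2.85,interpolation=cv2.INTER_CUBIC)
c=np.hstack([a,b]);print(c.shape); cv2.imwrite("pics/w3.png",np.clip(c*1.3,0,255).astype(np.uint8))
P=np.array([.592,-.221,.147])
for x in (-.1,.6,.75,.9,1.0): print(x,proj(w,[P+.04*np.array([np.cos(x),np.sin(x),0])])[0],(proj(w,[P+.04*np.array([np.cos(x),np.sin(x),0])])[0]-[140,130])*2.85)
E
```

```text
(399, 798, 3)
-0.1 [208.7642541 205.8375841] [195.97812419 216.13711469]
0.6 [166.80193509 201.37933564] [ 76.385515   203.43110657]
0.75 [158.33490961 204.11397435] [ 52.2544924  211.22482691]
0.9 [150.55055141 208.05236842] [ 30.06907152 222.44925   ]
1.0 [145.83543808 211.2928221 ] [ 16.63099851 231.68454299]
```

View pics/w3.png

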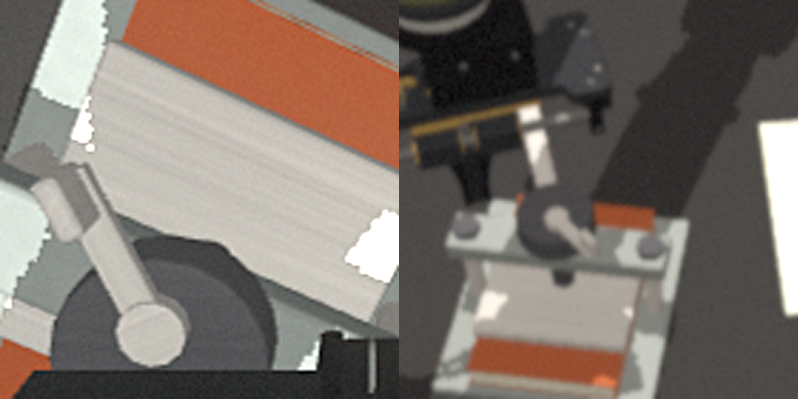

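```bash
python3 - <<'E'
from h import *
w=get("wrist")
f=lambda x,y:(x/2.85+140-.3,y/2.85+130-.3)
p=onz(w,*f(152,334),.134)
for q in [(217,202),f(48,208),f(62,190),f(58,211)]:
    t=onz(w,*q,.147); d=t-p; print(p,t,np.hypot(*d[:2]),np.arctan2(d[1],d[0]))
# shaft line, same height
a,b=onz(w,*f(152,334),.131),onz(w,*f(92,222),.131);print(np.arctan2(*(b-a)[1::-1]))
E
```

```text
[ 0.5947147  -0.22011083  0.134     ] [ 0.63668494 -0.22637543  0.147     ] 0.042435200905940725 -0.14816892980759108
[ 0.5947147  -0.22011083  0.134     ] [ 0.62214743 -0.18958719  0.147     ] 0.041039593019906846 0.8386793011138329
[ 0.5947147  -0.22011083  0.134     ] [ 0.6274045  -0.19142646  0.147     ] 0.04349042029731618 0.7202280078529542
[ 0.5947147  -0.22011083  0.134     ] [ 0.62227562 -0.19192422  0.147     ] 0.03942194117044334 0.7966213660873119
0.7741017944577899
```

The lever shaft and tab now lie at about 0.78 rad in the world, up from about -0.13, so it has moved about 0.92 of 1.0 rad. I'll nudge it about 3 mm further to seat it on its stop.

>>> {"name": "carry_out", "arguments": {
  "motion": [
    [[0.004,0.03,0],0],
    [[0.005,0.046,-0.03],0],
    [[0.005,0.046,-0.069],0],
    [[0.005,0.05,-0.069],0],
    [[0.003,0.056,-0.069],0],
    [[0.002,0.06,-0.069],0],
    [[0.001,0.062,-0.069],0],
    [[0.001,0.062,-0.069],0]
  ]
}}

```text
time: 4.9
position: [0.6323, -0.2035, 0.1356]
tool_rot: [-2.586, 1.782, -0.005]
ft_force: [1.3, -0.8, -0.5]
grip_width: 0.003
```

```bash
python3 - <<'E'
from h import *
s=get_state();print(s["ft_force"],s["joint_positions"].round(2))
E
```

```text
[ 1.30176008 -0.76588185 -0.49375346] [ 0.54  0.42 -0.36  1.51  0.15  1.23 -1.04]
```

>>> {"name": "carry_out", "arguments": {
  "motion": [
    [[0.007,-0.008,0],0],
    [[0.007,-0.008,0.05],0],
    [[0.0,-0.01,0.09],0],
    [[-0.05,-0.03,0.09],0],
    [[-0.095,-0.045,0.09],0],
    [[-0.14,-0.06,0.09],0],
    [[-0.18,-0.068,0.09],0],
    [[-0.1925,-0.07,0.09],0],
    [[-0.1925,-0.07,0.09],0],
    [[-0.1925,-0.07,0.09],0]
  ]
}}

```text
time: 5.9
position: [0.4404, -0.2733, 0.2241]
tool_rot: [-2.587, 1.781, -0.003]
ft_force: [0.3, 1.1, 0.8]
grip_width: 0.007
```

>>> {"name": "carry_out", "arguments": {
  "motion": [
    [[0,0,0],0],
    [[0,0,0],0],
    [[0,0,0],0],
    [[0,0,0],0],
    [[0,0,0],0],
    [[0,0,0],0]
  ],
  "grip": -1
}}

```text
time: 6.5
position: [0.4389, -0.2735, 0.2236]
tool_rot: [2.587, -1.783, 0.0]
ft_force: [-0.3, -0.7, -0.1]
grip_width: 0.467
```

```bash
python3 - <<'E'
from h import *
w=get("wrist");t=get("top")
a=w["pixels"][:,:]; b=cv2.resize(t["pixels"][140:280,330:430],None,fx=2.4,fy=2.4,interpolation=cv2.INTER_CUBIC)
c=np.zeros((420,800,3),np.uint8);c[:,:560]=a;c[:b.shape[0],560:]=b[:420,:240]
cv2.imwrite("pics/w4.png",np.clip(c*1.3,0,255).astype(np.uint8))
print(proj(w,[[.4385,-.272,.164],[.594,-.2205,.134],[.594+.04*np.cos(.87),-.2205+.04*np.sin(.87),.147]]))
print(get_state()["position"],get_state()["grip_width"])
E
```

```text
[[ 266.0128884   227.84913929]
 [ 277.09625428  -32.72385585]
 [ 243.67735646 -113.65959006]]
[ 0.43876736 -0.27347505  0.2235728 ] 0.5530267312710776
```

View pics/w4.png

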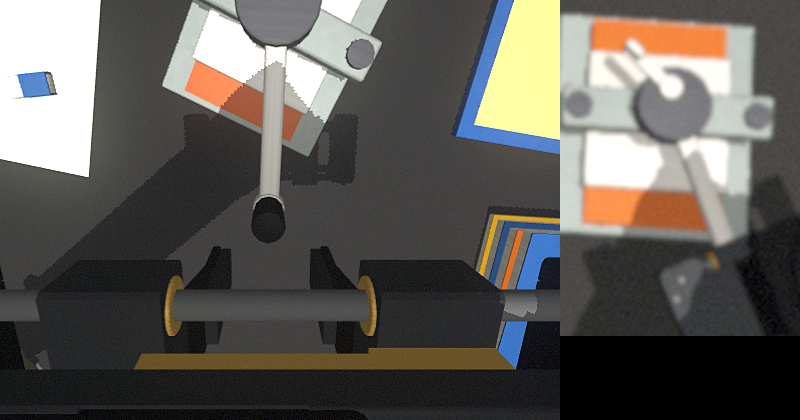

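The lever lies clearly on the tighten side in the top view: pivot at about (676,88), tab at about (632,45). In the wrist view the knob top is at about (268,228), against a prediction of (266,228). I'll descend astride the knob and then close on it.

>>> {"name": "carry_out", "arguments": {
  "motion": [
    [[0,0,0],0],
    [[0,0,0],0],
    [[0,0,-0.03],0],
    [[0,0,-0.06],0],
    [[0,0,-0.085],0],
    [[0,0,-0.097],0],
    [[0,0,-0.097],0]
  ]
}}

```text
time: 7.3
position: [0.4377, -0.2729, 0.1251]
tool_rot: [2.587, -1.783, -0.005]
ft_force: [0.5, -0.6, -0.2]
grip_width: 0.992
```

>>> {"name": "carry_out", "arguments": {
  "motion": [
    [[0,0,0],0],
    [[0,0,0],0],
    [[0,0,0],0],
    [[0,0,0],0],
    [[0,0,0],0],
    [[0,0,0],0],
    [[0,0,0],0],
    [[0,0,0],0],
    [[0,0,0],0],
    [[0,0,0],0],
    [[0,0,0],0],
    [[0,0,0],0]
  ],
  "grip": 1,
  "squeeze": 12
}}

```text
time: 8.5
position: [0.4386, -0.2734, 0.1265]
tool_rot: [2.587, -1.783, -0.001]
ft_force: [-0.9, 1.1, -0.1]
grip_width: 0.269
```

```bash
python3 - <<'E'
import numpy as np
# knob arc from grasp, radius .1485 about head axis
H=np.array([.579,-.224]);K=np.array([.4385,-.272]);d=K-H
for k in range(0,21):
    a=-k*.055;R=np.array([[np.cos(a),-np.sin(a)],[np.sin(a),np.cos(a)]]);print(round(a,3),(H+R@d-K).round(4))
E
```

```text
0.0 [0. 0.]
-0.055 [-0.0024  0.0078]
-0.11 [-0.0044  0.0157]
-0.165 [-0.006   0.0237]
-0.22 [-0.0071  0.0318]
-0.275 [-0.0078  0.04  ]
-0.33 [-0.008   0.0481]
-0.385 [-0.0077  0.0563]
-0.44 [-0.0071  0.0644]
-0.495 [-0.0059  0.0725]
-0.55 [-0.0044  0.0805]
-0.605 [-0.0024  0.0884]
-0.66 [0.0001 0.0962]
-0.715 [0.0029 0.1039]
-0.77 [0.0062 0.1113]
-0.825 [0.0099 0.1186]
-0.88 [0.014  0.1257]
-0.935 [0.0184 0.1325]
-0.99 [0.0233 0.1391]
-1.045 [0.0285 0.1454]
-1.1 [0.034  0.1514]
```

Opening is 0.269 × 87 ≈ 23 mm, which matches the 24 mm knob. I'll swing the first half, check forces, then do the rest.

>>> {"name": "carry_out", "arguments": {
  "motion": [
    [[-0.0024,0.0078,0],-0.055],
    [[-0.0044,0.0157,0],-0.11],
    [[-0.006,0.0237,0],-0.165],
    [[-0.0071,0.0318,0],-0.22],
    [[-0.0078,0.04,0],-0.275],
    [[-0.008,0.0481,0],-0.33],
    [[-0.0077,0.0563,0],-0.385],
    [[-0.0071,0.0644,0],-0.44],
    [[-0.0071,0.0644,0],-0.44]
  ]
}}

```text
time: 9.4
position: [0.4314, -0.2091, 0.1265]
tool_rot: [2.135, -2.303, 0.001]
ft_force: [-1.4, -2.1, -1.1]
grip_width: 0.268
```

>>> {"name": "carry_out", "arguments": {
  "motion": [
    [[0.0012,0.0081,0],-0.055],
    [[0.0027,0.0161,0],-0.11],
    [[0.0047,0.024,0],-0.165],
    [[0.0072,0.0318,0],-0.22],
    [[0.01,0.0395,0],-0.275],
    [[0.0133,0.0469,0],-0.33],
    [[0.017,0.0542,0],-0.385],
    [[0.0211,0.0613,0],-0.44],
    [[0.0255,0.0681,0],-0.495],
    [[0.0304,0.0747,0],-0.55],
    [[0.0304,0.0747,0],-0.55],
    [[0.0304,0.0747,0],-0.55]
  ]
}}

```text
time: 10.6
position: [0.4611, -0.1343, 0.1265]
tool_rot: [1.431, -2.795, -0.003]
ft_force: [-4.7, 1.5, 4.1]
grip_width: 0.269
```

>>> {"name": "carry_out", "arguments": {
  "motion": [
    [[0,0,0],0],
    [[0,0,0],0],
    [[0,0,0],0],
    [[0,0,0],0],
    [[0,0,0],0],
    [[0,0,0],0],
    [[0,0,0],0],
    [[0,0,0],0],
    [[0,0,0],0]
  ],
  "grip": -0.1
}}

```text
time: 11.5
position: [0.4621, -0.1344, 0.1266]
tool_rot: [-1.429, 2.798, -0.0]
ft_force: [0.3, -0.5, -0.2]
grip_width: 0.556
```

>>> {"name": "carry_out", "arguments": {
  "motion": [
    [[0,0,0.03],0],
    [[0,0,0.07],0],
    [[0,0,0.11],0],
    [[-0.02,-0.03,0.11],0],
    [[-0.02,-0.07,0.11],0],
    [[-0.02,-0.11,0.11],0],
    [[-0.02,-0.15,0.11],0],
    [[-0.02,-0.19,0.11],0],
    [[-0.02,-0.23,0.11],0],
    [[-0.02,-0.23,0.11],0],
    [[-0.02,-0.23,0.11],0]
  ]
}}

```text
time: 12.6
position: [0.4417, -0.3649, 0.2359]
tool_rot: [1.426, -2.799, -0.002]
ft_force: [-0.0, -0.2, 0.5]
grip_width: 0.554
```

```bash
python3 - <<'E'
from h import *
t=get("top");s=get("scene")
a=cv2.resize(t["pixels"][130:280,80:430],None,fx=2.28,fy=2.28,interpolation=cv2.INTER_CUBIC)
b=np.zeros((250,a.shape[1],3),np.uint8); q=cv2.resize(s["pixels"][160:300,150:490],None,fx=1.78,fy=1.78); b[:q.shape[0],:q.shape[1]]=q[:250,:a.shape[1]]
c=np.vstack([a,b]);print(c.shape);cv2.imwrite("pics/f.png",np.clip(c*1.3,0,255).astype(np.uint8))
o=cv2.imread("pics/top0.png").astype(int); d=np.abs(o-t["pixels"])[230:275,150:200].max();print("spare diff",d)
x=get_state();print(x["ft_force"],x["position"])
E
```

```text
(592, 798, 3)
spare diff 13
[ 0.88124056 -0.26644221 -0.30254714] [ 0.44260447 -0.36294793  0.23645448]
```

View pics/f.png

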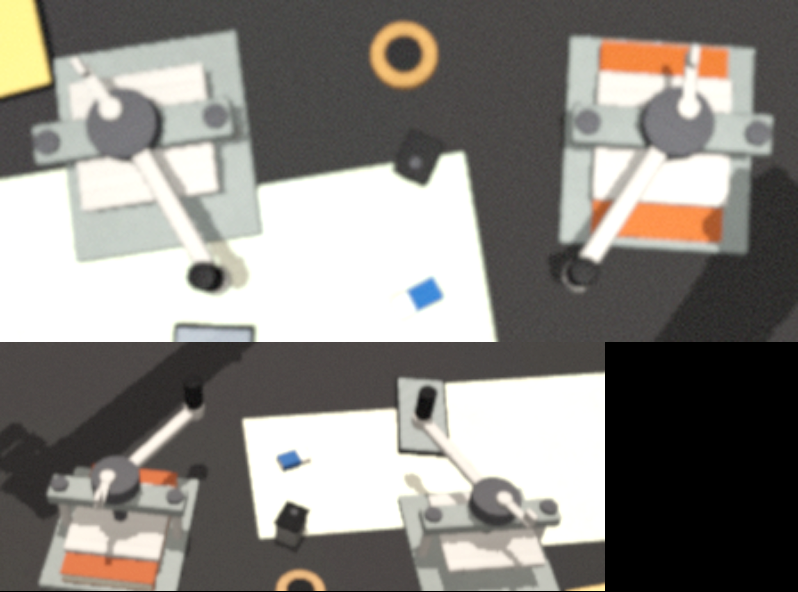

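```bash
python3 - <<'E'
from h import *
print(ticket.close_job())
E
```

```text
the job is handed in; nothing more can be done
None
```

I flipped the thumb lever over to tighten, swung the handle clockwise by about 0.97–0.99 rad, let go and handed the job in at about 12.7 s of the 48 s allowed.

- **Lever:** the first push moved it about 0.92 of its 1.0 rad. A second push of about 3 mm moved it on until I felt light contact (about 1.7 N). In the last picture it stands about 1.0 rad over relative to the head, so it stayed at tighten through the swing.
- **Screw:** I can't see the screw angle in the pictures. Handle travel of 0.97–0.99 rad, less up to 0.1 rad for the ratchet to catch, implies at least 0.87 rad of tightening against the 0.65 needed. Forces during the swing reached about 6 N, which is near the stated handle force.
- **Empty press:** its knob area showed only noise-level change from the first picture (at most 13 of 255).
- **Release:** the gripper finished well clear of everything, with the force reading near zero.

No check failed. The only disagreements between measurements were 2–3 mm, at the lever tab, and were covered by the clearances I used.

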